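Clear the drawer, pull it out to its stop and put the graphics card away

TASK

The blue-fronted drawer is blocked by the teal carton: first slide the carton along the bench, upright and without lifting it, to about the middle of the brown paper sheet. Then pull the drawer right out to its stop, take the graphics card from the blue mat, and lay it gently, flat and fan side up, on the floor of the open drawer. Leave the drawer fully out, and do not disturb the bottle or the mug.

Things in the scene. Friction and masses are not known exactly. Their poses are not given: they have to be found in the camera images.
- carton_center (a point): Centre of the teal product carton with a white band, a closed box 140 x 120 x 60 mm (its x, y, z), about 0.35 to 0.7 kg, standing loose on the bench in front of the drawer; the point lies 30 mm above the bench. Too wide to grip; it slides when pushed.
- sheet: Thin brown paper sheet, 240 x 240 mm, flat on the bench and fixed (no edge to catch on), to the left or the right of the drawer; origin at its centre.
- mat: Thin blue anti-static mat, 240 x 240 mm, flat on the bench and fixed, on the other side; the graphics card lies on it. Origin at its centre.
- drawer (a joint): How far the drawer is pulled out, in m: 0 shut, 0.180 at its stop. It starts between 0 and 0.015, runs with a few newtons of friction and stays where it is left. It slides along the -x axis of its handle's point, out of a fixed grey steel unit 270 deep (x) x 240 wide (y) x 85 mm high, whose front is the drawer's blue front panel when shut; a screw tray 25 mm high is fixed on the rear of its top.
- drawer_handle (a point): Middle of the drawer's handle, a round steel bar 10 mm thick and 120 mm long parallel to the drawer front, held at both ends by 10 mm bars 120 mm apart. Its axis is 56 mm above the bench and 50 mm in front of the front panel, so a gap of 45 mm is open from above behind it. Its x axis points into the drawer unit (pull along -x), y along the bar, z up. Moves with the drawer.
- drawer_bay (a point): Point on the upper face of the drawer's floor (16 mm above the bench), on the drawer's centre line, 90 mm behind the inner face of the front panel: when the drawer is fully out it is the middle of the uncovered part, 180 mm long in x and 202 mm wide between the side walls. Drawer axes as for the handle; the handle bar lies 152 mm from it along -x. The front panel's top is 76 mm above the bench, the side walls' 55 mm. Moves with the drawer.
- card_center (a point): Centre of the graphics card, which lies on the mat fan side up: 140 mm long (x), 42 mm high (z), 0.25 to 0.5 kg. The green board at the bottom is 58 mm wide (y) and 4 mm thick; above it the black cooler housing is 50 mm wide, 132 mm long and reaches 40 mm above the underside, to be gripped across y. The point lies 21 mm above the underside.
- bottle: Bystander: clear bottle with yellow cap, 60 mm diameter, 160 mm high, loose beside the drawer unit; origin at its underside.
- mug: Bystander: white mug, 80 mm diameter, 90 mm high, loose beside the drawer unit; origin at its underside.

How it is judged:
By the outcome, as a careful person would: the job done as asked, in the order asked, and still so for the second after the job is handed in, with the robot touching nothing.
It also fails if it takes over 72 s, if anything falls off the work surface, if the arm or the gripper's body presses on something with over 40 N, if the wrist force passes 120 N, or if a joint passes its speed limit or range.

ROBOT

A 7-joint arm with a two-finger parallel gripper is mounted at the origin on the work surface. World frame = base frame: x ahead of the robot, y to its left, z up, the work surface at z = 0. Lengths are in m, angles in rad, forces in N, time in s.
With the tool pointing down it reaches from about 0.425 to 0.925 m from the base axis. Payload 6.8 kg.
Tool frame: the origin (TCP) lies at the very end of the fingers, on their centre line; the grasp point (between the pads) lies 19 mm behind it (r.grip_point_offset is the distance from the TCP to the grasp point, in m); z points along the fingers, y is the direction in which the jaws open and shut (so a half turn about z gives the same grasp; the last joint's range is limited). The gripper opens to 88 mm and grips with 3 to 60 N. Pads are 20 mm wide; open, the fingers measure 115 mm over their backs; the gripper's body (75 mm by 178 mm) begins 61 mm behind the grasp point.
Start: joints at [-1.297, 0.477, 0.022, 1.555, -0.011, 1.109, -0.083], TCP at [0.251, 0.626, 0.223] pointing down, gripper open.
Joint ranges: [-2.96, 2.96], [-0.34, 2.1], [-1.41, 1.46], [0.24, 2.44], [-1.37, 4.51], [0.17, 1.92], [-2.96, 2.96]. Speed limits (rad/s): [2.39, 2.39, 3.14, 3.14, 3.14, 3.14, 3.14].

INTERFACE

Orientations are given as a unit quaternion [w, x, y, z].
In Python, from rig import r gives the robot as it stands. The module is installed in compiled form; this text tells all that it offers.
- The arm moves only by the tool apply_moves, never from a script. Its argument "rows" is a list of rows, each a list of 7 numbers: the shift along the tool's x, y, z in m, then the turn, a rotation vector about the tool's x, y, z in degrees, then the finger opening in m, from 0 to 0.0878. A call has 1 to 12 rows; each row is the pose to reach, as a shift and turn from the pose commanded when the call began, along the tool's axes at that moment; what a row does not reach only later rows make up. A row lasts 1/10 s, in which the tool goes at most 50 mm and 8.59 degrees, less where a joint would pass 70% of its speed; a pose out of reach is approached as far as the arm can. A call with a gripper value outside its range is refused whole. The fingers move at their own pace and stop on an object; "newtons" is the grip in N (left out, the last holds). Time passes only in rows, so rows that repeat a pose let the fingers close. It gives the time, the measured TCP pose, the force and the opening at its end, in the units of the state.
- r.sense(): the state, without advancing time (a new reading comes with each control period).
- r.get_image(name): name is "scene" or "top" or "wrist"; returns a dict with "color" (384x512x3 uint8, red, green, blue), "fx", "fy", "cx", "cy" (pixels), "R" (3x3) and "t" (3): a world point X has camera coordinates R X + t. Camera axes: x right, y down, z forward; pixel columns grow to the right and rows downward; lengths in m; the calibration is good to about 2 mm. A picture is of the moment at which its call begins. There is no depth.
- r.close_job(): hands the job in, once; it reports no verdict.
Trained networks look in the newest picture that a camera, given by its name, has taken for a name from the list of things; names that differ only in an ending like _2 or _b are one class to them, and where a whole thing is asked for, a point or a joint stands for the part that bears it (a point fixed in the world has none). Each returns a list of dicts, best first, with "score" (0 to 1); they miss things now and then, are a little off and sometimes report something else, mostly with a low value. They report only what shows in the picture. A call takes as long as a camera call.
- r.recognise(name, camera): "centre" ([x, y, z] in m, in the coordinates of the camera as it stood for that picture, good to about 4 mm: the middle of the surface that is visible of it).
- r.landmark_of(name, camera): "centre" ([x, y, z] in m, in the coordinates of the camera as it stood for that picture, good to about 4 mm: a listed point, or the origin of a listed thing).
The state is a dict: "clock": time; "joint_pos": joint angles; "dq": joint speeds; "tau": joint torques, N m; "eef_pos": TCP position; "orientation": TCP orientation; "wrist_force": force on the tool from outside, world axes, zero at the start; "wrist_torque": the same for the moment, N m; "opening": finger opening in m.
Only numpy, scipy, OpenCV 4.12 (cv2) and the standard library are available. Lean on these libraries where they do the work, as an engineer would, in place of code of your own. Each camera call takes 0.05 s, during which the arm holds its last target. There are 200 camera calls.

## Working session

There is one attempt and no reset: what is moved stays moved. The work goes in short steps, Python scripts to look and compute and a tool call to move; the robot and the scene stay as the last step left them, time stands still between calls to the robot, and variables do not carry over. Pictures are saved under pics/ and viewed, about 8 in all and at most 12, crops included, and the job is handed in when it is done.

Besides the shell and the picture viewer there is one more tool, called as name(argument=value, ...), one argument or row to a line, values as JSON. apply_moves: Moves the arm, as the interface text tells. Its arguments: {"type":"object","properties":{"rows":{"type":"array","items":{"type":"array","items":{"type":"number"}}},"newtons":{"type":"number"}},"required":["rows"]}

```bash
mkdir -p pics
cat > h.py <<'E'
from rig import r
import numpy as np, cv2
from scipy.spatial.transform import Rotation as Ro
np.set_printoptions(precision=4,suppress=True)
def img(c,save=None):
    im=r.get_image(c)
    if save: cv2.imwrite('pics/'+save,cv2.cvtColor(im['color'],cv2.COLOR_RGB2BGR))
    return im
def w(im,p): return np.array(im['R']).T@(np.array(p)-np.array(im['t']))
def px(im,X):
    c=np.array(im['R'])@np.array(X)+np.array(im['t']); return np.array([im['fx']*c[0]/c[2]+im['cx'],im['fy']*c[1]/c[2]+im['cy']])
def onz(im,u,v,z):
    R=np.array(im['R']);o=-R.T@np.array(im['t']);d=R.T@np.array([(u-im['cx'])/im['fx'],(v-im['cy'])/im['fy'],1]);return o+d*(z-o[2])/d[2]
def lm(n,c,im,f='landmark_of'):
    return [(round(d['score'],2),w(im,d['centre']),px(im,w(im,d['centre'])).round()) for d in getattr(r,f)(n,c)[:2]]
def tool():
    s=r.sense();q=s['orientation'];return np.array(s['eef_pos']),Ro.from_quat([q[1],q[2],q[3],q[0]]).as_matrix()
def rel(target): # world point -> shift in tool axes
    p,R=tool();return R.T@(np.array(target)-p)
E
python3 - <<'E'
from h import *
for c in ['top','scene']:
    im=img(c,c+'1.png')
    for n in ['carton_center','sheet','mat','drawer','drawer_handle','drawer_bay','card_center','bottle','mug']:
        for x in lm(n,c,im): print(c,n,*x)
s=r.sense();print(s);print(tool()[1])
E
```

```text
top carton_center 0.7 [0.4802 0.0244 0.0316] [265. 245.]
top sheet 0.67 [ 0.4479 -0.3662  0.0022] [382. 255.]
top mat 0.78 [ 0.4422  0.3426 -0.0027] [171. 257.]Traceback (most recent call last):
  File "<stdin>", line 5, in <module>
  File "h.py", line 15, in lm
    return [(round(d['score'],2),w(im,d['centre']),px(im,w(im,d['centre'])).round()) for d in getattr(r,f)(n,c)[:2]]
                                                                                              ~~~~~~~~~~~~^^^^^
ValueError: it knows: bottle, card_center, carton_center, drawer_bay, drawer_handle, mat, mug, sheet
```

```bash
python3 -c "
import cv2,numpy as np
a=[cv2.imread(f'pics/{c}1.png') for c in('top','scene')]
cv2.imwrite('pics/both.png',cv2.resize(np.vstack(a),(0,0),fx=.78,fy=.78))"
```

```text
[ WARN:0@0.028] global loadsave.cpp:275 findDecoder imread_('pics/scene1.png'): can't open/read file: check file path/integrity
Traceback (most recent call last):
ValueError: all the input arrays must have same number of dimensions, but the array at index 0 has 3 dimension(s) and the array at index 1 has 2 dimension(s)
```

View pics/top1.png

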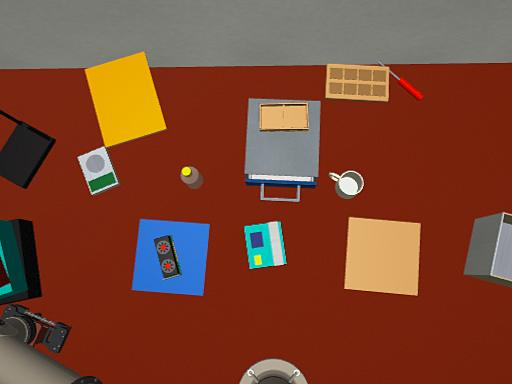

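The top view shows the carton at about (265,245) and the drawer handle at (281,193). The mat with the card is at (170,257), the sheet at (382,256), the bottle at (190,176) and the mug at (349,184).

Run:
```python
from h import *
for c in ['top','scene']:
    im=img(c,c+'1.png')
    for n in ['carton_center','sheet','mat','drawer_handle','drawer_bay','card_center','bottle','mug']:
        for x in lm(n,c,im): print(c,n,*x)
    if c=='top':
        hsv=cv2.cvtColor(im['color'],cv2.COLOR_RGB2HSV)
        print('f',im['fx'])
        # carton: teal + white band; colour segments
        for n,lo,hi,roi,z in [('teal',(80,100,60),(100,255,255),(235,215,295,275),.06),('sheet',(8,60,120),(20,200,255),(335,205,430,305),0),('mat',(100,150,100),(115,255,255),(125,210,215,300),0),('front',(100,150,40),(120,255,255),(235,170,330,195),.076)]:
            m=np.zeros(hsv.shape[:2],np.uint8);x0,y0,x1,y1=roi
            m[y0:y1,x0:x1]=cv2.inRange(hsv,lo,hi)[y0:y1,x0:x1]
            b=cv2.boxPoints(cv2.minAreaRect(cv2.findNonZero(m)))
            print(n,b.round(1).tolist());print(np.array([onz(im,u,v,z) for u,v in b])[:,:2])
        cv2.imwrite('pics/topcrop.png',cv2.resize(cv2.cvtColor(im['color'],cv2.COLOR_RGB2BGR)[150:300,125:325],(800,600),interpolation=cv2.INTER_CUBIC))
print(r.sense());print(tool()[1])
```

```text
top carton_center 0.74 [ 0.4479 -0.3689  0.0015] [382. 255.]
top carton_center 0.71 [0.4764 0.0273 0.0301] [264. 247.]
top sheet 0.97 [ 0.4457 -0.3692  0.0007] [383. 256.]
top mat 0.81 [ 0.4416  0.343  -0.0007] [171. 258.]
top drawer_handle 0.94 [ 0.6284 -0.0257  0.0565] [279. 200.]
top card_center 0.81 [0.4427 0.3528 0.0177] [166. 257.]
top bottle 0.56 [0.7027 0.2672 0.0001] [194. 182.]
top mug 0.84 [ 0.6775 -0.256   0.0006] [346. 188.]
f 459.0131553330914
teal [[243.1999969482422, 226.10000610351562], [279.79998779296875, 220.60000610351562], [286.20001220703125, 263.1000061035156], [249.5, 268.6000061035156]]
[[ 0.5418  0.0938]
 [ 0.5594 -0.026 ]
 [ 0.4217 -0.0455]
 [ 0.4044  0.0727]]
sheet [[342.0, 289.0], [348.1000061035156, 216.0], [423.1000061035156, 222.3000030517578], [417.0, 295.20001220703125]]
[[ 0.337  -0.2313]
 [ 0.5802 -0.2587]
 [ 0.5579 -0.5097]
 [ 0.3167 -0.4768]]
mat [[132.0, 289.3999938964844], [138.5, 217.6999969482422], [209.0, 224.10000610351562], [202.5, 295.79998779296875]]
[[0.3362 0.4701]
 [0.5777 0.4573]
 [0.5547 0.2143]
 [0.3151 0.2325]]
front [[244.800003
[... 506 characters left out ...]
cene card_center 0.72 [ 0.4412  0.3456 -0.0019] [371. 263.]
scene mug 0.67 [ 0.6778 -0.2549 -0.0011] [209. 159.]
{'clock': 1.1, 'joint_pos': array([-1.2971,  0.477 ,  0.0224,  1.5554, -0.0115,  1.1093, -0.0831]), 'dq': array([ 0.    , -0.    , -0.0018,  0.0004,  0.0016,  0.0003, -0.001 ]), 'tau': array([ -0.0006, -58.273 ,   1.5329, -27.2939,  -0.0544,   0.0099,
         0.    ]), 'eef_pos': array([0.2515, 0.6264, 0.2227]), 'orientation': array([0.    , 0.1898, 0.9818, 0.    ]), 'wrist_force': array([ 0.4484,  0.3331, -0.4932]), 'wrist_torque': array([-0.0243,  0.0276,  0.0547]), 'opening': 0.08797281646241367}
[[-0.928   0.3726  0.    ]
 [ 0.3726  0.928   0.    ]
 [-0.      0.0001 -1.    ]]
```

View pics/topcrop.png

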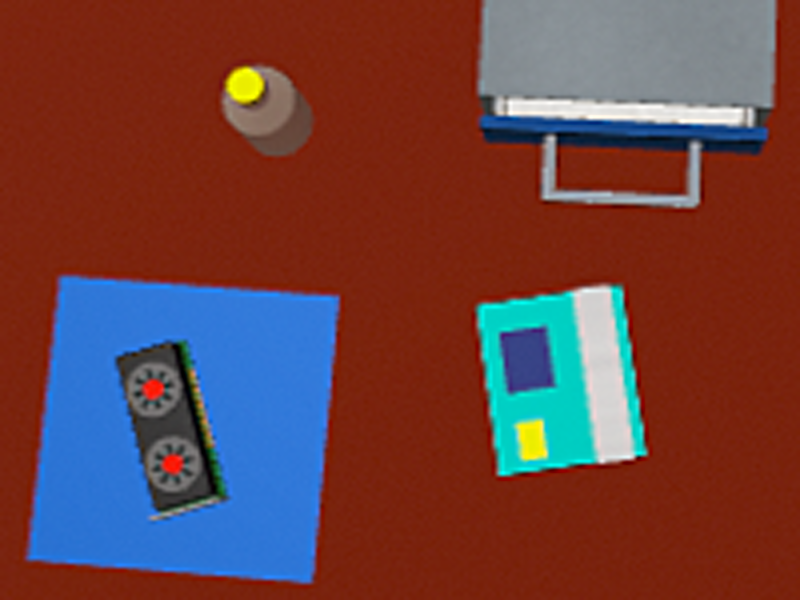

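View pics/scene1.png

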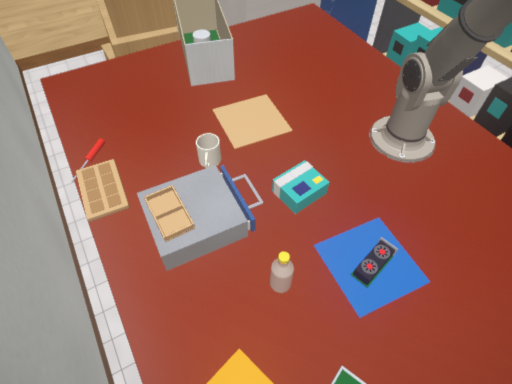

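Both cameras agree. The carton is at (0.480, 0.026) with a yaw of about 8.7°, and the sheet centre is at (0.4465, -0.369). I'll push the carton with the two open fingertips along its +y face, following a gentle arc. First I move above the start of the push.

apply_moves(
  rows=[
    [-0.38,-0.378,0.0,0,0,59.4,0.0878],
    [-0.38,-0.378,0.0,0,0,59.4,0.0878],
    [-0.38,-0.378,0.0,0,0,59.4,0.0878],
    [-0.38,-0.378,0.0,0,0,59.4,0.0878],
    [-0.38,-0.378,0.0,0,0,59.4,0.0878],
    [-0.38,-0.378,0.0,0,0,59.4,0.0878],
    [-0.38,-0.378,0.0,0,0,59.4,0.0878],
    [-0.38,-0.378,0.0,0,0,59.4,0.0878],
    [-0.38,-0.378,0.0,0,0,59.4,0.0878],
    [-0.38,-0.378,0.0,0,0,59.4,0.0878],
    [-0.38,-0.378,0.0,0,0,59.4,0.0878],
    [-0.38,-0.378,0.0,0,0,59.4,0.0878],
  ],
)

```text
clock: 2.3
eef_pos: [0.465, 0.1287, 0.2232]
orientation: [0.001, 0.655, 0.756, 0.0]
wrist_force: [-0.5, -0.3, -0.3]
opening: 0.0881
```

apply_moves(
  rows=[
    [0,0,0.04,0,0,0,0.0878],
    [0,0,0.085,0,0,0,0.0878],
    [0,0,0.13,0,0,0,0.0878],
    [0,0,0.165,0,0,0,0.0878],
    [0,0,0.19,0,0,0,0.0878],
    [0,0,0.203,0,0,0,0.0878],
    [0,0,0.203,0,0,0,0.0878],
  ],
)

```text
clock: 3.0
eef_pos: [0.4623, 0.1343, 0.0185]
orientation: [-0.001, 0.651, 0.759, -0.001]
wrist_force: [-0.2, -0.4, 0.2]
opening: 0.0877
```

```bash
cat > plan.py <<'E'
from h import *
import sys
# push plan: carton pose (x,y,yaw deg) -> goal xy on arc; print rows relative to the present pose
def plan(c,yaw,g,n,d=.071,step=.012):
    c=np.array(c);g=np.array(g);v=g-c;ch=np.degrees(np.arctan2(v[1],v[0]));h0=yaw-90;half=ch-h0
    L=np.hypot(*v);p,R=tool()
    a0=np.degrees(np.arctan2(R[1,1],R[0,1]))
    N=int(np.ceil(L/step))
    print('chord',ch,'h0',h0,'L',L,'N',N)
    for i in range(0,N+1):
        f=i/N;h=h0+2*half*f
        al=np.radians(half)
        s=L*np.sin(al*f)/np.sin(al) if abs(al)>1e-6 else L*f
        dr=np.radians(h0+half*f)
        cc=c+s*np.array([np.cos(dr),np.sin(dr)]); u=np.radians(h)
        t=cc-d*np.array([np.cos(u),np.sin(u)])
        q=R.T@np.array([t[0]-p[0],t[1]-p[1],0])
        print(i,q[:2].round(3),'turn',round(-((h+90)-a0),1),cc.round(3))
E
python3 -c "
from plan import *
print(tool(),r.sense()['wrist_force'])
plan((.481,.025),8.5,(.4465,-.369),0)"
```

```text
(array([0.4623, 0.1343, 0.0185]), array([[-0.1524,  0.9883, -0.0025],
       [ 0.9883,  0.1524, -0.0009],
       [-0.0005, -0.0026, -1.    ]])) [-0.2444 -0.3652  0.1797]
chord -95.00425247372533 h0 -81.5 L 0.3955075852622804 N 33
0 [-0.04   0.002] turn 0.3 [0.481 0.025]
1 [-0.052  0.003] turn 1.1 [0.483 0.013]
2 [-0.064  0.004] turn 1.9 [0.484 0.001]
3 [-0.076  0.004] turn 2.7 [ 0.486 -0.011]
4 [-0.088  0.005] turn 3.5 [ 0.487 -0.023]
5 [-0.1    0.005] turn 4.4 [ 0.488 -0.035]
6 [-0.113  0.005] turn 5.2 [ 0.489 -0.047]
7 [-0.125  0.005] turn 6.0 [ 0.489 -0.059]
8 [-0.137  0.004] turn 6.8 [ 0.49  -0.071]
9 [-0.149  0.004] turn 7.6 [ 0.49  -0.083]
10 [-0.161  0.003] turn 8.5 [ 0.49  -0.096]
11 [-0.173  0.002] turn 9.3 [ 0.49  -0.108]
12 [-0.185  0.001] turn 10.1 [ 0.49 -0.12]
13 [-0.197 -0.   ] turn 10.9 [ 0.49  -0.132]
14 [-0.209 -0.001] turn 11.7 [ 0.489 -0.144]
15 [-0.222 -0.003] turn 12.5 [ 0.488 -0.156]
16 [-0.234 -0.005] turn 13.4 [ 0.488 -0.168]
17 [-0.246 -0.007] turn 14.2 [ 0.487 -0.18 ]
18 [-0.258 -0.009] turn 15.0 [ 0.485 -0.192]
19 [-0.269 -0.011] turn 15.8 [ 0.484 -0.204]
20 [-0.281 -0.013] turn 16.6 [ 0.482 -0.216]
21 [-0.293 -0.016] turn 17.5 [ 0.481 -0.228]
22 [-0.305 -0.019] turn 18.3 [ 0.479 -0.24 ]
23 [-0.317 -0.022] turn 19.1 [ 0.477 -0.252]
24 [-0.329 -0.025] turn 19.9 [ 0.474 -0.264]
25 [-0.34  -0.028] turn 20.7 [ 0.472 -0.276]
26 [-0.352 -0.031] turn 21.5 [ 0.469 -0.287]
27 [-0.363 -0.035] turn 22.4 [ 0.467 -0.299]
28 [-0.375 -0.039] turn 23.2 [ 0.464 -0.311]
29 [-0.387 -0.043] turn 24.0 [ 0.461 -0.323]
30 [-0.398 -0.047] turn 24.8 [ 0.457 -0.334]
31 [-0.409 -0.051] turn 25.6 [ 0.454 -0.346]
32 [-0.421 -0.055] turn 26.5 [ 0.45  -0.358]
33 [-0.432 -0.06 ] turn 27.3 [ 0.446 -0.369]
```

apply_moves(
  rows=[
    [-0.015,0.001,0,0,0,0.2,0.0878],
    [-0.03,0.002,0,0,0,0.3,0.0878],
    [-0.04,0.002,0,0,0,0.3,0.0878],
    [-0.052,0.003,0,0,0,1.1,0.0878],
    [-0.064,0.004,0,0,0,1.9,0.0878],
    [-0.076,0.004,0,0,0,2.7,0.0878],
    [-0.088,0.005,0,0,0,3.5,0.0878],
    [-0.1,0.005,0,0,0,4.4,0.0878],
    [-0.113,0.005,0,0,0,5.2,0.0878],
    [-0.125,0.005,0,0,0,6.0,0.0878],
    [-0.137,0.004,0,0,0,6.8,0.0878],
    [-0.149,0.004,0,0,0,7.6,0.0878],
  ],
)

```text
clock: 4.2
eef_pos: [0.4896, -0.0137, 0.0195]
orientation: [-0.0, 0.701, 0.714, -0.0]
wrist_force: [-0.3, 4.0, 2.4]
opening: 0.0876
```

```bash
cat > cart.py <<'E'
from h import *
def carton():
    im=img('top','topc.png')
    hsv=cv2.cvtColor(im['color'],cv2.COLOR_RGB2HSV)
    m=cv2.inRange(hsv,(80,100,60),(100,255,255)); m[:205]=0;m[310:]=0;m[:,:235]=0;m[:,440:]=0
    rc=cv2.minAreaRect(cv2.findNonZero(m));b=cv2.boxPoints(rc)
    P=np.array([onz(im,u,v,.06) for u,v in b])[:,:2]
    print('box c',P.mean(0),'edges',[(np.hypot(*(P[(i+1)%4]-P[i])).round(3),np.degrees(np.arctan2(*(P[(i+1)%4]-P[i])[::-1])).round(1)) for i in range(4)])
    for c in ('top','scene'):
        if c=='scene': im=img(c,'scenec.png')
        for x in lm('carton_center',c,im): print(c,*x)
E
python3 -c "
from cart import *
carton();p,R=tool();print(p,np.degrees(np.arctan2(R[1,1],R[0,1])),r.sense()['wrist_force'])"
```

```text
box c [ 0.49   -0.1002] edges [(np.float64(0.091), np.float64(-87.8)), (np.float64(0.139), np.float64(-178.8)), (np.float64(0.09), np.float64(92.3)), (np.float64(0.14), np.float64(1.8))]
top 0.6 [ 0.488  -0.0829  0.0287] [297. 243.]
scene 0.68 [ 0.4846 -0.0825  0.0285] [281. 165.]
[ 0.4894 -0.0137  0.0194] 1.043100560091321 [-0.2433 -0.0599 -0.7788]
```

```bash
python3 -c "
from plan import *
plan((.488,-.083),1.2,(.4465,-.369),0,d=.070,step=.0125)"
```

```text
chord -98.25627342880566 h0 -88.8 L 0.28899524217536865 N 24
0 [ 0.001 -0.003] turn -0.2 [ 0.488 -0.083]
1 [-0.011 -0.002] turn 0.6 [ 0.488 -0.095]
2 [-0.024 -0.001] turn 1.4 [ 0.488 -0.107]
3 [-0.036 -0.001] turn 2.2 [ 0.488 -0.119]
4 [-0.048 -0.   ] turn 3.0 [ 0.488 -0.131]
5 [-0.06  0.  ] turn 3.8 [ 0.487 -0.143]
6 [-0.072  0.   ] turn 4.6 [ 0.487 -0.156]
7 [-0.084  0.   ] turn 5.4 [ 0.486 -0.168]
8 [-0.096 -0.   ] turn 6.1 [ 0.485 -0.18 ]
9 [-0.108 -0.001] turn 6.9 [ 0.484 -0.192]
10 [-0.121 -0.001] turn 7.7 [ 0.482 -0.204]
11 [-0.133 -0.002] turn 8.5 [ 0.481 -0.216]
12 [-0.145 -0.003] turn 9.3 [ 0.479 -0.228]
13 [-0.157 -0.004] turn 10.1 [ 0.477 -0.24 ]
14 [-0.169 -0.005] turn 10.9 [ 0.475 -0.252]
15 [-0.181 -0.007] turn 11.7 [ 0.473 -0.264]
16 [-0.193 -0.008] turn 12.5 [ 0.471 -0.275]
17 [-0.205 -0.01 ] turn 13.2 [ 0.468 -0.287]
18 [-0.217 -0.012] turn 14.0 [ 0.466 -0.299]
19 [-0.229 -0.014] turn 14.8 [ 0.463 -0.311]
20 [-0.241 -0.016] turn 15.6 [ 0.46  -0.323]
21 [-0.253 -0.019] turn 16.4 [ 0.457 -0.334]
22 [-0.265 -0.021] turn 17.2 [ 0.454 -0.346]
23 [-0.276 -0.024] turn 18.0 [ 0.45  -0.357]
24 [-0.288 -0.027] turn 18.8 [ 0.446 -0.369]
```

apply_moves(
  rows=[
    [-0.011,0,0,0,0,0.6,0.0878],
    [-0.024,0,0,0,0,1.4,0.0878],
    [-0.036,0,0,0,0,2.2,0.0878],
    [-0.048,0,0,0,0,3.0,0.0878],
    [-0.06,0,0,0,0,3.8,0.0878],
    [-0.072,0,0,0,0,4.6,0.0878],
    [-0.084,0,0,0,0,5.4,0.0878],
    [-0.096,0,0,0,0,6.1,0.0878],
    [-0.108,-0.001,0,0,0,6.9,0.0878],
    [-0.121,-0.001,0,0,0,7.7,0.0878],
    [-0.133,-0.002,0,0,0,8.5,0.0878],
    [-0.145,-0.003,0,0,0,9.3,0.0878],
  ],
)

```text
clock: 5.6
eef_pos: [0.4897, -0.1586, 0.0197]
orientation: [0.0, 0.756, 0.654, 0.0]
wrist_force: [0.6, 2.6, 0.4]
opening: 0.0874
```

```bash
python3 -c "
from cart import *
carton();p,R=tool();a=np.degrees(np.arctan2(R[1,1],R[0,1]));print(p,a)
from plan import *
u=np.radians(a-90);c=p[:2]+.07*np.array([np.cos(u),np.sin(u)]);print(c)
plan(c,a,(.4465,-.369),0,d=.070,step=.013)"
```

```text
box c [ 0.4739 -0.262 ] edges [(np.float64(0.138), np.float64(-9.2)), (np.float64(0.056), np.float64(-97.9)), (np.float64(0.138), np.float64(170.5)), (np.float64(0.055), np.float64(82.3))]
top 0.8 [ 0.4767 -0.2289  0.0273] [341. 246.]
scene 0.83 [ 0.476  -0.2291  0.0281] [262. 138.]
[ 0.4896 -0.1583  0.0197] -8.230079129516733
[ 0.4795 -0.2275]
chord -103.14607480282585 h0 -98.23007912951674 L 0.14526159911386263 N 12
0 [0. 0.] turn 0.0 [ 0.48  -0.228]
1 [-0.012  0.001] turn 0.8 [ 0.478 -0.24 ]
2 [-0.024  0.002] turn 1.6 [ 0.476 -0.251]
3 [-0.036  0.002] turn 2.5 [ 0.474 -0.263]
4 [-0.049  0.003] turn 3.3 [ 0.471 -0.275]
5 [-0.061  0.003] turn 4.1 [ 0.469 -0.287]
6 [-0.073  0.003] turn 4.9 [ 0.466 -0.299]
7 [-0.085  0.003] turn 5.7 [ 0.463 -0.311]
8 [-0.097  0.002] turn 6.6 [ 0.46  -0.323]
9 [-0.109  0.002] turn 7.4 [ 0.457 -0.334]
10 [-0.122  0.001] turn 8.2 [ 0.454 -0.346]
11 [-0.134  0.001] turn 9.0 [ 0.45  -0.357]
12 [-0.146 -0.   ] turn 9.8 [ 0.446 -0.369]
```

apply_moves(
  rows=[
    [-0.012,0.001,0,0,0,0.7,0.0878],
    [-0.024,0.002,0,0,0,1.4,0.0878],
    [-0.036,0.003,0,0,0,2.1,0.0878],
    [-0.049,0.003,0,0,0,2.8,0.0878],
    [-0.061,0.003,0,0,0,3.5,0.0878],
    [-0.073,0.003,0,0,0,4.2,0.0878],
    [-0.085,0.003,0,0,0,4.9,0.0878],
    [-0.097,0.003,0,0,0,5.6,0.0878],
    [-0.109,0.003,0,0,0,6.3,0.0878],
    [-0.122,0.002,0,0,0,7.0,0.0878],
    [-0.134,0.002,0,0,0,7.7,0.0878],
    [-0.144,0.002,0,0,0,8.2,0.0878],
  ],
)

```text
clock: 7.0
eef_pos: [0.4708, -0.3017, 0.0197]
orientation: [0.0, 0.801, 0.599, -0.0]
wrist_force: [1.7, 2.5, 0.7]
opening: 0.0876
```

```bash
python3 -c "
from cart import *
carton();p,R=tool();a=np.degrees(np.arctan2(R[1,1],R[0,1]));print(p,a,R,r.sense()['joint_pos'])
im=img('top')
for n in ['sheet','carton_center','drawer_handle']: print(n,lm(n,'top',im))
"
```

```text
box c [ 0.4355 -0.4226] edges [(np.float64(0.136), np.float64(-15.6)), (np.float64(0.008), np.float64(-103.4)), (np.float64(0.136), np.float64(164.4)), (np.float64(0.008), np.float64(76.9))]
scene 0.66 [ 0.4454 -0.3695  0.0278] [251. 113.]
[ 0.471  -0.301   0.0197] -16.415461973396297 [[ 0.2826  0.9592  0.    ]
 [ 0.9592 -0.2826 -0.0005]
 [-0.0005  0.0002 -1.    ]] [ 0.1466  0.6006  0.405   2.0013 -0.3953  0.6154  0.5283]
sheet []
carton_center []
drawer_handle [(0.67, array([ 0.6283, -0.0235,  0.0554]), array([279., 200.]))]
```

apply_moves(
  rows=[
    [0.02,0,0,0,0,0,0.0878],
    [0.05,0,0,0,0,0,0.0878],
    [0.06,0,-0.04,0,0,0,0.0878],
    [0.06,0,-0.09,0,0,0,0.045],
    [0.06,0,-0.14,0,0,0,0.045],
    [0.06,0,-0.18,0,0,0,0.045],
    [0.06,0,-0.18,0,0,0,0.045],
  ],
)

```text
clock: 8.1
eef_pos: [0.4912, -0.2442, 0.2051]
orientation: [0.004, 0.8, 0.599, 0.003]
wrist_force: [0.0, -0.1, 0.2]
opening: 0.0593
```

```bash
python3 -c "
from h import *
p,R=tool();print(p,np.degrees(np.arctan2(R[1,1],R[0,1])));print(rel((.6285,-.025,.10)),r.sense()['opening'])
for c in ('top','scene'):
    im=img(c,c+'2.png')
    for n in ['sheet','carton_center','drawer_handle','drawer_bay']:
        for x in lm(n,c,im): print(c,n,*x)
"
```

```text
[ 0.4912 -0.2442  0.2051] -16.35504255111955
[0.249  0.0689 0.106 ] 0.05933658518282441
top drawer_handle 0.86 [ 0.6287 -0.0238  0.0558] [279. 200.]
scene sheet 0.62 [ 0.4435 -0.3677  0.0002] [251. 119.]
scene carton_center 0.78 [ 0.4482 -0.3706  0.0284] [250. 113.]
scene drawer_handle 0.87 [ 0.6332 -0.0288  0.0557] [251. 188.]
```

apply_moves(
  rows=[
    [0.249,0.069,0.0,0,0,-13.5,0.045],
    [0.249,0.069,0.0,0,0,-13.5,0.045],
    [0.249,0.069,0.0,0,0,-13.5,0.045],
    [0.249,0.069,0.0,0,0,-13.5,0.045],
    [0.249,0.069,0.0,0,0,-13.5,0.045],
    [0.249,0.069,0.0,0,0,-13.5,0.045],
    [0.249,0.069,0.03,0,0,-13.5,0.045],
    [0.249,0.069,0.06,0,0,-13.5,0.045],
    [0.249,0.069,0.06,0,0,-13.5,0.045],
  ],
)

```text
clock: 9.5
eef_pos: [0.6212, -0.0237, 0.1355]
orientation: [-0.002, 0.725, 0.689, -0.003]
wrist_force: [-0.4, -0.1, 0.1]
opening: 0.0449
```

```bash
python3 -c "
from h import *
p,R=tool();print(p,R,np.degrees(np.arctan2(R[1,1],R[0,1])));print(rel((.6285,-.025,.037)),r.sense()['opening'])
im=img('wrist','w1.png')
for n in ['drawer_handle','drawer_bay']:
        for x in lm(n,'wrist',im): print(n,*x)
"
```

```text
[ 0.6212 -0.0237  0.1355] [[ 0.0504  0.9987 -0.008 ]
 [ 0.9987 -0.0504 -0.0009]
 [-0.0013 -0.0079 -1.    ]] -2.8867357201494688
[-0.0008  0.0081  0.0985] 0.044908601445908886
drawer_handle 0.73 [ 0.6309 -0.0239  0.0565] [273. 207.]
```

View pics/w1.png

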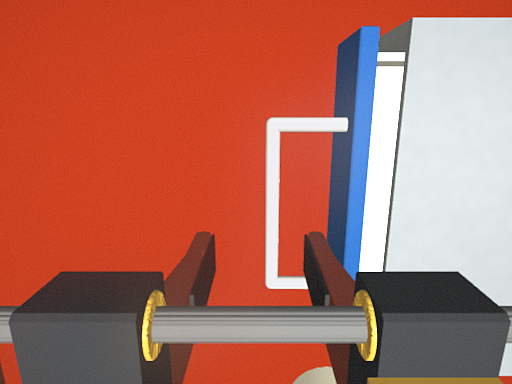

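The wrist view shows the bar at column 272 and parallel to the pads, with the fingertips at columns 205 and 315. I shift 8.5 mm towards the unit and go down.

apply_moves(
  rows=[
    [0,0.005,0.0,0,0,0,0.045],
    [0,0.007,0.02,0,0,0,0.045],
    [0,0.007,0.045,0,0,0,0.045],
    [0,0.007,0.07,0,0,0,0.045],
    [0,0.007,0.09,0,0,0,0.045],
    [0,0.007,0.099,0,0,0,0.045],
    [0,0.007,0.099,0,0,0,0.02],
    [0,0.007,0.099,0,0,0,0.0],
    [0,0.007,0.099,0,0,0,0.0],
    [0,0.007,0.099,0,0,0,0.0],
    [0,0.007,0.099,0,0,0,0.0],
  ],
  newtons=25,
)

```text
clock: 10.75
eef_pos: [0.6316, -0.0237, 0.0413]
orientation: [-0.0, 0.725, 0.689, 0.0]
wrist_force: [-0.7, 0.2, 4.7]
opening: 0.0095
```

apply_moves(
  rows=[
    [0,-0.008,0,0,0,0,0.0],
    [0,-0.02,0,0,0,0,0.0],
    [0,-0.034,0,0,0,0,0.0],
    [0,-0.048,0,0,0,0,0.0],
    [0,-0.062,0,0,0,0,0.0],
    [0,-0.076,0,0,0,0,0.0],
    [0,-0.09,0,0,0,0,0.0],
    [0,-0.104,0,0,0,0,0.0],
    [0,-0.118,0,0,0,0,0.0],
    [0,-0.13,0,0,0,0,0.0],
    [0,-0.14,0,0,0,0,0.0],
    [0,-0.147,0,0,0,0,0.0],
  ],
)

```text
clock: 11.95
eef_pos: [0.4844, -0.0162, 0.0412]
orientation: [0.0, 0.725, 0.689, 0.001]
wrist_force: [2.8, 0.0, 5.5]
opening: 0.0094
```

apply_moves(
  rows=[
    [0,-0.006,0,0,0,0,0.0],
    [0,-0.012,0,0,0,0,0.0],
    [0,-0.017,0,0,0,0,0.0],
    [0,-0.021,0,0,0,0,0.0],
    [0,-0.024,0,0,0,0,0.0],
    [0,-0.026,0,0,0,0,0.0],
  ],
)

```text
clock: 12.55
eef_pos: [0.4644, -0.0152, 0.0415]
orientation: [0.005, 0.724, 0.689, 0.004]
wrist_force: [21.2, -0.8, -21.5]
opening: 0.0095
```

Pulled 0.167 m against a hard stop (21 N). That fits with the drawer having started slightly open. I relax, release and rise.

apply_moves(
  rows=[
    [0,0.006,0,0,0,0,0.0],
    [0,0.006,0,0,0,0,0.04],
    [0,0.006,0,0,0,0,0.04],
    [0,0.006,0,0,0,0,0.04],
    [0,0.006,-0.04,0,0,0,0.04],
    [0,0.006,-0.09,0,0,0,0.06],
    [0,0.006,-0.14,0,0,0,0.0878],
    [0,0.006,-0.18,0,0,0,0.0878],
    [0,0.006,-0.18,0,0,0,0.0878],
  ],
)

```text
clock: 13.45
eef_pos: [0.4672, -0.0154, 0.2252]
orientation: [0.002, 0.725, 0.689, 0.004]
wrist_force: [-0.1, 0.6, -1.0]
opening: 0.068
```

Run:
```python
from h import *
p,R=tool();print(p,np.degrees(np.arctan2(R[1,1],R[0,1])))
for c in ('top','scene','wrist'):
    im=img(c,c+'3.png')
    for n in ['drawer_handle','drawer_bay','card_center','mat']:
        for x in lm(n,c,im): print(c,n,*x)
    if c=='top':
        hsv=cv2.cvtColor(im['color'],cv2.COLOR_RGB2HSV)
        m=cv2.inRange(hsv,(0,0,0),(180,255,75));k=np.zeros_like(m);k[228:288,145:190]=255
        m&=k;cn=max(cv2.findContours(m,0,2)[0],key=cv2.contourArea)
        b=cv2.boxPoints(cv2.minAreaRect(cn));P=np.array([onz(im,u,v,.04) for u,v in b])[:,:2]
        print('card dark',P.mean(0),P)
cv2.imwrite('pics/c3.png',cv2.resize(np.hstack([cv2.imread('pics/top3.png')[170:300,120:320],cv2.imread('pics/scene3.png')[150:280,190:390]]),(800,260)))
```

```text
[ 0.4672 -0.0154  0.2252] -2.88836036229855
top drawer_bay 0.93 [ 0.6212 -0.0231  0.0158] [279. 204.]
top drawer_bay 0.21 [0.4447 0.3419 0.0005] [171. 257.]
top card_center 0.81 [0.4434 0.3536 0.0196] [166. 257.]
top mat 0.57 [0.4455 0.3438 0.0041] [170. 256.]
card dark [0.4451 0.3461] [[0.5024 0.392 ]
 [0.5163 0.3375]
 [0.3876 0.3006]
 [0.374  0.3543]]
scene drawer_handle 0.74 [ 0.4656 -0.0167  0.0536] [297. 171.]
scene drawer_bay 0.55 [ 0.6169 -0.0258  0.0152] [256. 194.]
scene card_center 0.75 [0.4411 0.3517 0.0207] [374. 261.]
scene mat 0.63 [0.4414 0.3508 0.0223] [374. 261.]
scene mat 0.62 [ 0.441   0.3444 -0.002 ] [370. 263.]
wrist drawer_handle 0.83 [ 0.4645 -0.014   0.0543] [259. 180.]
wrist drawer_bay 0.84 [ 0.6154 -0.0209  0.016 ] [400. 172.]
```

View pics/c3.png

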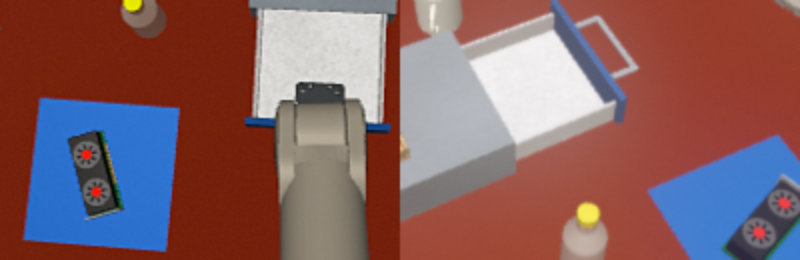

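The drawer is fully out and empty, with the bay at about (0.617, -0.023). The card is at (0.443, 0.352) with its long axis at about 16°. I go above it with the jaws across the housing.

apply_moves(
  rows=[
    [0.366,-0.043,0.0,0,0,-109,0.0878],
    [0.366,-0.043,0.0,0,0,-109,0.0878],
    [0.366,-0.043,0.0,0,0,-109,0.0878],
    [0.366,-0.043,0.0,0,0,-109,0.0878],
    [0.366,-0.043,0.0,0,0,-109,0.0878],
    [0.366,-0.043,0.0,0,0,-109,0.0878],
    [0.366,-0.043,0.0,0,0,-109,0.0878],
    [0.366,-0.043,0.0,0,0,-109,0.0878],
    [0.366,-0.043,0.0,0,0,-109,0.0878],
    [0.366,-0.043,0.03,0,0,-109,0.0878],
    [0.366,-0.043,0.05,0,0,-109,0.0878],
    [0.366,-0.043,0.05,0,0,-109,0.0878],
  ],
)

```text
clock: 15.4
eef_pos: [0.4385, 0.351, 0.1676]
orientation: [-0.002, -0.093, 0.996, -0.002]
wrist_force: [-0.1, -0.0, -0.7]
opening: 0.0879
```

apply_moves(
  rows=[
    [0,0,0,0,0,0,0.0878],
  ],
)

```text
clock: 15.5
eef_pos: [0.4399, 0.3519, 0.1699]
orientation: [-0.001, -0.09, 0.996, -0.0]
wrist_force: [-0.5, -0.7, 0.2]
opening: 0.088
```

Run:
```python
from h import *
p,R=tool();print(p,R,np.degrees(np.arctan2(R[1,1],R[0,1])),r.sense()['joint_pos'])
for c in ('top','scene','wrist'):
    im=img(c,c+'4.png')
    for n in ['card_center','drawer_bay']:
        for x in lm(n,c,im): print(c,n,*x)
```

```text
[0.4399 0.3519 0.1699] [[-0.9838 -0.1792 -0.0012]
 [-0.1792  0.9838 -0.0009]
 [ 0.0013 -0.0006 -1.    ]] 100.3203490740244 [-0.7887  0.3528  0.0043  1.8787 -0.0022  0.9115  0.9676]
top card_center 0.53 [0.4438 0.3528 0.0171] [167. 257.]
top drawer_bay 0.66 [ 0.6242 -0.0267  0.0159] [280. 203.]
scene card_center 0.56 [0.4427 0.3544 0.0227] [375. 262.]
scene drawer_bay 0.77 [ 0.6153 -0.0257  0.0134] [256. 194.]
scene drawer_bay 0.59 [0.4419 0.3532 0.0202] [374. 262.]
wrist card_center 0.61 [0.4409 0.3527 0.023 ] [259. 186.]
```

View pics/wrist4.png

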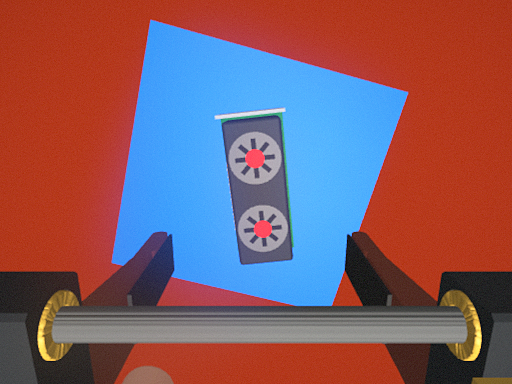

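The wrist view shows the card between the fingers, with the fan hubs at (255,158) and (263,229) and the bracket end at the top. I work out the yaw and centre from those.

Run:
```python
from h import *
im=img('wrist')
hsv=cv2.cvtColor(im['color'],cv2.COLOR_RGB2HSV)
g=im['color'].astype(int);m=((g[...,0]>180)&(g[...,1]<110)).astype(np.uint8);k=np.zeros_like(m);k[140:250,225:295]=1
n,_,st,ce=cv2.connectedComponentsWithStats(m*k);o=np.argsort(-st[1:,4])[:2]+1;print(ce[o],st[o,4])
A,B=[onz(im,*ce[i],.042)[:2] for i in o];d=A-B;print(A,B,(A+B)/2,np.degrees(np.arctan2(d[1],d[0])))
m=cv2.inRange(hsv,(0,0,0),(180,255,140));k[:]=0;k[112:270,210:300]=1;m=m*k
# dark housing quad (grey): low saturation
m2=(((g.max(2)-g.min(2))<50)&(g.max(2)<140)).astype(np.uint8)*k
m2=cv2.morphologyEx(m2,cv2.MORPH_CLOSE,np.ones((9,9)))
c=max(cv2.findContours(m2,0,2)[0],key=cv2.contourArea);b=cv2.boxPoints(cv2.minAreaRect(c));P=np.array([onz(im,u,v,.04) for u,v in b])[:,:2]
e=P-np.roll(P,1,0);print('housing',b.round().tolist(),P.mean(0),np.hypot(*e.T),np.degrees(np.arctan2(e[:,1],e[:,0])))
p,R=tool();print(p,rel((*P.mean(0),.010)))
```

```text
[[254.7073 158.4983]
 [262.535  228.8807]] [287 243]
[0.4136 0.344 ] [0.4748 0.3618] [0.4442 0.3529] -163.74151656243185
housing [[222.0, 124.0], [279.0, 116.0], [297.0, 258.0], [239.0, 265.0]] [0.4449 0.3539] [0.1297 0.048  0.1289 0.0538] [-164.2174  107.0787   18.3267  -72.0988]
[0.4402 0.3524 0.1709] [-0.0049  0.0006  0.1609]
```

apply_moves(
  rows=[
    [-0.004,0.0,0.03,0,0,-6.2,0.0878],
    [-0.004,0.0,0.06,0,0,-6.2,0.0878],
    [-0.004,0.0,0.09,0,0,-6.2,0.0878],
    [-0.004,0.0,0.12,0,0,-6.2,0.0878],
    [-0.004,0.0,0.145,0,0,-6.2,0.0878],
    [-0.004,0.0,0.158,0,0,-6.2,0.0878],
    [-0.004,0.0,0.158,0,0,-6.2,0.0878],
    [-0.004,0.0,0.158,0,0,-6.2,0.06],
    [-0.004,0.0,0.158,0,0,-6.2,0.04],
    [-0.004,0.0,0.158,0,0,-6.2,0.04],
    [-0.004,0.0,0.158,0,0,-6.2,0.04],
    [-0.004,0.0,0.158,0,0,-6.2,0.04],
  ],
  newtons=30,
)

```text
clock: 17.2
eef_pos: [0.4443, 0.3531, 0.0132]
orientation: [0.0, -0.143, 0.99, 0.0]
wrist_force: [1.0, 0.3, 0.6]
opening: 0.0511
```

apply_moves(
  rows=[
    [0,0,0,0,0,0,0.04],
    [0,0,-0.01,0,0,0,0.04],
    [0,0,-0.03,0,0,0,0.04],
    [0,0,-0.06,0,0,0,0.04],
    [0,0,-0.09,0,0,0,0.04],
    [0,0,-0.12,0,0,0,0.04],
    [0,0,-0.15,0,0,0,0.04],
    [0,0,-0.17,0,0,0,0.04],
    [0,0,-0.18,0,0,0,0.04],
    [0,0,-0.18,0,0,0,0.04],
  ],
)

```text
clock: 18.2
eef_pos: [0.4443, 0.3531, 0.1937]
orientation: [0.001, -0.143, 0.99, 0.001]
wrist_force: [-0.1, 1.1, -5.2]
opening: 0.0493
```

Run:
```python
from h import *
p,R=tool();s=r.sense();print(p,R,np.degrees(np.arctan2(R[1,1],R[0,1])),s['opening'],s['wrist_force'],s['wrist_torque'])
im=img('top','top5.png')
for x in lm('drawer_bay','top',im)+lm('drawer_handle','top',im): print(*x)
im=img('scene','scene5.png')
for x in lm('drawer_bay','scene',im)+lm('drawer_handle','scene',im): print(*x)
print(rel((.6165,-.0235,.193)))
```

```text
[0.4443 0.3531 0.1937] [[-0.9591 -0.2832  0.0012]
 [-0.2832  0.9591  0.0012]
 [-0.0015  0.0008 -1.    ]] 106.44869324259227 0.04928283089059207 [-0.1272  1.0875 -5.2252] [0.0984 0.0051 0.0144]
0.65 [ 0.6212 -0.0253  0.0166] [279. 204.]
0.67 [ 0.4681 -0.0153  0.0561] [277. 249.]
0.66 [ 0.617  -0.0261  0.0137] [256. 194.]
0.71 [ 0.4691 -0.0166  0.0547] [296. 171.]
[-0.0594 -0.4095 -0.0013]
```

apply_moves(
  rows=[
    [-0.003,-0.015,0,0,0,4,0.04],
    [-0.007,-0.045,0,0,0,12,0.04],
    [-0.012,-0.08,0,0,0,20,0.04],
    [-0.018,-0.12,0,0,0,28,0.04],
    [-0.024,-0.16,0,0,0,36,0.04],
    [-0.03,-0.2,0,0,0,44,0.04],
    [-0.036,-0.24,0,0,0,52,0.04],
    [-0.042,-0.28,0,0,0,60,0.04],
    [-0.047,-0.315,0,0,0,68,0.04],
    [-0.052,-0.35,0,0,0,76,0.04],
    [-0.056,-0.375,0,0,0,84,0.04],
    [-0.058,-0.39,0,0,0,91,0.04],
  ],
)

```text
clock: 19.7
eef_pos: [0.6106, -0.0076, 0.192]
orientation: [0.0, 0.609, 0.793, -0.001]
wrist_force: [1.0, 0.8, -3.7]
opening: 0.0496
```

Run:
```python
from h import *
p,R=tool();s=r.sense();print(p,np.degrees(np.arctan2(R[1,1],R[0,1])),s['opening'],s['joint_pos'])
print(rel((.618,-.0245,.193)))
```

```text
[ 0.6106 -0.0076  0.192 ] 14.982656475673505 0.04958610748101547 [-0.4248  0.4262  0.444   1.7706 -0.2118  0.9929  0.3625]
[-0.0183  0.0028 -0.0009]
```

apply_moves(
  rows=[
    [-0.009,0.001,0,0,0,7,0.04],
    [-0.018,0.003,0,0,0,14,0.04],
    [-0.018,0.003,0,0,0,17.9,0.04],
    [-0.018,0.003,0,0,0,17.9,0.04],
    [-0.018,0.003,0.01,0,0,17.9,0.04],
    [-0.018,0.003,0.03,0,0,17.9,0.04],
    [-0.018,0.003,0.045,0,0,17.9,0.04],
    [-0.018,0.003,0.045,0,0,17.9,0.04],
  ],
)

```text
clock: 20.5
eef_pos: [0.6157, -0.0207, 0.1446]
orientation: [-0.002, 0.722, 0.692, -0.002]
wrist_force: [-1.0, -1.0, -4.4]
opening: 0.0498
```

Run:
```python
from h import *
p,R=tool();s=r.sense();print(p,R,np.degrees(np.arctan2(R[1,1],R[0,1])),s['opening'])
print(rel((.618,-.0245,.029)))
for c in ('scene','wrist','top'):
    im=img(c,c+'6.png')
    for n in ['card_center','drawer_bay','drawer_handle']:
        for x in lm(n,c,im): print(c,n,*x)
a=cv2.imread('pics/wrist6.png');b=cv2.resize(cv2.imread('pics/scene6.png')[130:265,190:370],(512,384))
cv2.imwrite('pics/c6.png',cv2.resize(np.hstack([a,b]),(800,300)))
```

```text
[ 0.6157 -0.0207  0.1446] [[ 0.0412  0.9991 -0.0054]
 [ 0.9991 -0.0412 -0.0002]
 [-0.0004 -0.0054 -1.    ]] -2.364045222350693 0.049754360781967905
[-0.0037  0.0031  0.1156]
scene drawer_bay 0.66 [ 0.6148 -0.0279  0.0148] [256. 194.]
scene drawer_handle 0.38 [0.7057 0.2732 0.0009] [281. 284.]
wrist card_center 0.55 [ 0.6171 -0.0196  0.1573] [255. 257.]
wrist drawer_handle 0.95 [ 0.4682 -0.0137  0.0571] [ 61. 202.]
```

View pics/c6.png

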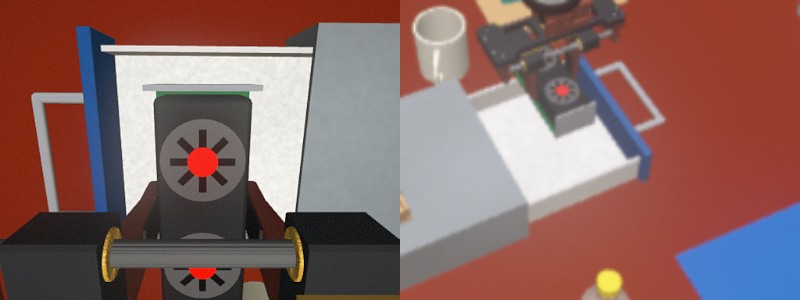

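The wrist view shows the card held level and centred in the bay between the blue front (column ~110) and the unit (column ~310). I lower it, slowly near the floor.

apply_moves(
  rows=[
    [-0.003,0.001,0.015,0,0,0.5,0.04],
    [-0.003,0.001,0.04,0,0,0.5,0.04],
    [-0.003,0.001,0.065,0,0,0.5,0.04],
    [-0.003,0.001,0.085,0,0,0.5,0.04],
    [-0.003,0.001,0.098,0,0,0.5,0.04],
    [-0.003,0.001,0.105,0,0,0.5,0.04],
    [-0.003,0.001,0.108,0,0,0.5,0.04],
    [-0.003,0.001,0.11,0,0,0.5,0.04],
    [-0.003,0.001,0.11,0,0,0.5,0.04],
  ],
)

```text
clock: 22.0
eef_pos: [0.6192, -0.0242, 0.0382]
orientation: [0.0, 0.725, 0.689, 0.0]
wrist_force: [0.1, -0.5, -3.7]
opening: 0.0503
```

apply_moves(
  rows=[
    [0,0,0.002,0,0,0,0.04],
    [0,0,0.004,0,0,0,0.04],
    [0,0,0.006,0,0,0,0.04],
    [0,0,0.0075,0,0,0,0.04],
    [0,0,0.0085,0,0,0,0.04],
    [0,0,0.0085,0,0,0,0.04],
  ],
)

```text
clock: 22.6
eef_pos: [0.6188, -0.0242, 0.0292]
orientation: [0.0, 0.725, 0.689, 0.0]
wrist_force: [0.4, 0.3, -3.4]
opening: 0.05
```

Not touching yet (−3.4 N is the card's weight). I creep down.

apply_moves(
  rows=[
    [0,0,0.001,0,0,0,0.04],
    [0,0,0.001,0,0,0,0.04],
    [0,0,0.0015,0,0,0,0.04],
  ],
)

```text
clock: 22.9
eef_pos: [0.6198, -0.0242, 0.0291]
orientation: [0.0, 0.725, 0.689, 0.001]
wrist_force: [-2.4, 0.6, 11.7]
opening: 0.0502
```

Contact. I ease off slightly and release.

apply_moves(
  rows=[
    [0,0,-0.0005,0,0,0,0.04],
    [0,0,-0.0005,0,0,0,0.055],
    [0,0,-0.0005,0,0,0,0.07],
    [0,0,-0.0005,0,0,0,0.08],
    [0,0,-0.0005,0,0,0,0.08],
    [0,0,-0.0005,0,0,0,0.08],
    [0,0,-0.03,0,0,0,0.08],
    [0,0,-0.07,0,0,0,0.08],
    [0,0,-0.12,0,0,0,0.08],
    [0,0,-0.17,0,0,0,0.08],
    [0,0,-0.2,0,0,0,0.08],
    [0,0,-0.2,0,0,0,0.08],
  ],
)

```text
clock: 24.1
eef_pos: [0.6215, -0.0247, 0.2328]
orientation: [0.003, 0.725, 0.689, 0.004]
wrist_force: [0.1, -0.1, -0.1]
opening: 0.0798
```

apply_moves(
  rows=[
    [0.15,-0.1,0,0,0,0,0.08],
    [0.15,-0.1,0,0,0,0,0.08],
    [0.25,-0.1,0,0,0,0,0.08],
    [0.25,-0.1,0,0,0,0,0.08],
    [0.3,-0.1,0,0,0,0,0.08],
    [0.3,-0.1,0,0,0,0,0.08],
    [0.3,-0.1,0,0,0,0,0.08],
    [0.3,-0.1,0,0,0,0,0.08],
  ],
)

```text
clock: 24.9
eef_pos: [0.5321, 0.2853, 0.226]
orientation: [-0.001, 0.722, 0.691, -0.001]
wrist_force: [-0.3, -0.3, -0.2]
opening: 0.0802
```

Run:
```python
from h import *
print(tool()[0])
for c in ('top','scene'):
    im=img(c,c+'7.png')
    for n in ['card_center','drawer_bay','drawer_handle','carton_center','sheet','bottle','mug']:
        for x in lm(n,c,im): print(c,n,*x)
a=cv2.imread('pics/top7.png')[160:310,170:430];b=cv2.imread('pics/scene7.png')[90:290,190:390]
cv2.imwrite('pics/c7.png',np.hstack([cv2.resize(a,(450,300)),cv2.resize(b,(300,300))]))
```

```text
[0.5321 0.2853 0.226 ]
top card_center 0.67 [ 0.6217 -0.0209  0.036 ] [278. 203.]
top drawer_bay 0.86 [ 0.6243 -0.025   0.0175] [279. 203.]
top drawer_handle 0.87 [ 0.4653 -0.0142  0.0569] [276. 250.]
top carton_center 0.76 [ 0.4463 -0.3732  0.0299] [386. 255.]
top sheet 0.65 [ 0.625  -0.0214  0.0348] [278. 202.]
top bottle 0.79 [0.7015 0.2689 0.0025] [194. 182.]
top mug 0.97 [ 0.6781 -0.2578  0.0026] [347. 187.]
scene card_center 0.89 [ 0.6202 -0.0244  0.0364] [255. 191.]
scene drawer_bay 0.73 [ 0.6177 -0.0247  0.0127] [256. 195.]
scene drawer_handle 0.8 [ 0.4669 -0.0207  0.0554] [296. 170.]
scene drawer_handle 0.63 [ 0.6212 -0.0252  0.0374] [255. 191.]
scene carton_center 0.78 [ 0.4484 -0.3657  0.0269] [250. 114.]
scene sheet 0.87 [ 0.448  -0.3695 -0.001 ] [250. 119.]
scene bottle 0.71 [ 0.7027  0.2727 -0.0016] [281. 284.]
scene mug 0.86 [ 0.674  -0.2549 -0.0028] [210. 159.]
```

View pics/c7.png

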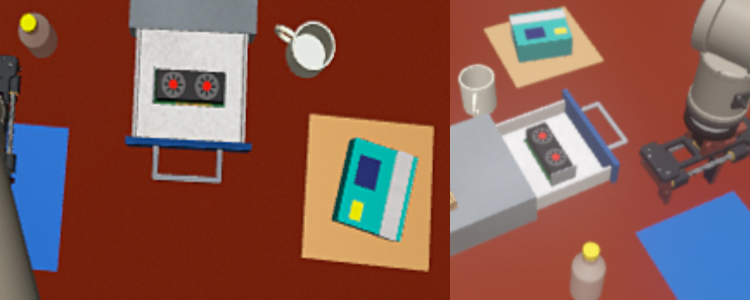

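The card lies fan side up and flat in the open drawer. The carton is upright in the middle of the sheet, the bottle and mug haven't moved, and the arm is clear. I'm handing the job in.

```bash
python3 -c "
from rig import r
print(r.close_job(), r.sense()['clock'])"
```

```text
the job is handed in; nothing more can be done
the job is handed in; nothing more can be done
```

The job is done and handed in, with about 25 s on the robot's clock out of the 72 s allowed.

1. **Carton:** I slid it upright with the two open fingertips. It ended about 2–4 mm from the sheet's centre by the networks, turned about 16° from the robot's x axis, and lies fully on the sheet.
2. **Drawer:** I pulled it 0.167 m, until it stopped hard at about 21 N. It had started slightly open. The last handle readings put it within about 3 mm of where the hand stopped.
3. **Card:** I gripped it across the cooler, lowered it until the wrist felt light contact (about 15 N) and released it. The last views show it flat and fan side up in the middle of the bay, about 2 mm from its centre by the scene camera.
4. **Bottle and mug:** Their positions match the first readings to within about 4 mm, which is the measuring error.

**Disagreements:** In the last check the top camera's network reported the sheet at the card's position. That is wrong, because the scene camera and the picture both show it under the carton. The top camera also put the drawer bay about 6 mm further in than the scene camera. I did not pull the drawer a second time after letting go of the handle, so "fully out" rests on the felt stop and the images.

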